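# Stand up the fallen squeeze bottle and stow bottle and pot in the pocket caddy

### The job

The white squeeze bottle has been knocked over: stand it upright on the open table top and let go of it, then take it again and put it, cap up, down into the deep pocket of the plywood caddy. Also put the little screw-top pot, lid up, into the caddy's shallow pocket; the two may be done in either order. Leave the other things where they are.

Things in the scene. Friction and masses are not known exactly. Their poses are not given: they have to be found in the camera images.
- bottle: Squat white rigid squeeze bottle, 0.22 kg, lying on the table at the start. Round body 58 mm in diameter, 150 mm long; cap 32 mm in diameter, 129 to 150 mm from the base, above a sloping shoulder. Origin: centre of its base; z axis from base to cap (at the start level, roughly to the robot's left; straight up when it stands). The table where it lies is bare.
- pot: Little round screw-top pot, blue-painted with a white lid, standing upright, 60 mm in diameter and 64 mm high, 0.12 kg. Origin: centre of its base, z up to the lid.
- caddy: Fixed plywood caddy, two square pockets side by side, 190 mm long (its x), 96 wide (y), 86 high; may stand turned any way. Pockets 76 by 76 mm inside, open at the top; outer walls 10 mm, middle wall 18 mm. Origin: centre of its underside, z up. Deep pocket at its -x end, shallow one at its +x end, centres 47 mm either side of the origin.
- deep_pocket (a point): Centre of the floor of the caddy's deep pocket: 8 mm above the table, 78 mm below the rim. Axes as the caddy's.
- shallow_pocket (a point): Centre of the raised floor of the caddy's shallow pocket: 56 mm above the table, 30 mm below the rim. Axes as the caddy's.
- can: Bystander: paint can with yellow drips, 109 mm in diameter, 119 mm high. Origin: centre of its base.
- tall_bottle: Bystander: slim coral-red squeeze bottle with white cap, standing, 56 mm in diameter, 190 mm high. Origin: centre of its base.
There are look-alikes about, which are no part of the job. Of the things that look like the bottle, the larger one is meant. What is shaped like the pot but pink or turquoise is not meant.

How it is judged:
By the outcome, as a careful person would: the job done as asked, in the order asked, and still so for the second after the job is handed in, with the robot touching nothing.
It also fails if it takes over 72 s, if anything falls off the work surface, if the arm or the gripper's body presses on something with over 40 N, if the wrist force passes 120 N, or if a joint passes its speed limit or range.

### The arm

A 6-joint arm with a two-finger parallel gripper is mounted at the origin on the work surface; the furniture and walls round the work are solid. World frame = base frame: x ahead of the robot, y to its left, z up, the work surface at z = 0. Lengths are in m, angles in rad, forces in N, time in s.
With the tool pointing down it reaches from about 0.25 to 0.725 m from the base axis. Payload 4 kg.
Tool frame: the origin (TCP) lies midway between the tips of the shut fingers; the grasp point (between the pads) lies grip_point_offset behind it (grip_point_offset is the distance from the TCP to the grasp point, in m); z points along the fingers, y is the line along which they close (so a half turn about z gives the same grasp; the last joint's range is limited). The gripper opens to 85 mm and grips with 20 to 120 N. Pads are 22 mm wide; open, the fingers measure 114 mm over their backs; the gripper's body (76 mm by 85 mm) begins 54 mm behind the grasp point. The pads swing forward as they close: fully open they stand 13 mm farther back than shut.
Start: joints at [-1.121, 0.241, 0.005, 1.335, 0, 1.571], TCP at [0.217, -0.45, 0.231] pointing down, gripper open.
Joint ranges: [-2.72, 2.72], [-1.05, 1.87], [-1.09, 1.28], [-1.99, 2.15], [-1.42, 1.44], [-3.14, 3.14]. Speed limits (rad/s): [2.79, 2.79, 3.14, 3.14, 3.14, 3.14].

### API

Orientations are given as a unit quaternion [x, y, z, w].
In Python, from workcell import * gives the robot as it stands. The module is installed in compiled form; this text tells all that it offers.
- The arm moves only by the tool arm_command, never from a script. Its arguments are lists of equal length, an entry for each row: "slide": the shift along the tool's x, y, z in cm, a list of three; "spin": the turn about the tool's z in degrees. A call has exactly 5 rows; each row is the pose to reach, as a shift and turn from the pose commanded when the call began, along the tool's axes at that moment; what a row does not reach only later rows make up. A row lasts 1/8 s, in which the tool goes at most 62.5 mm and 10.7 degrees, less where a joint would pass 70% of its speed; a pose out of reach is approached as far as the arm can. A call with a gripper value outside its range is refused whole. "jaw" is the finger opening in cm, from 0 to 8.54, set as the call begins (left out, the last holds). The fingers move at their own pace and stop on an object; the grip force is fixed at half the most. Time passes only in rows, so rows that repeat a pose let the fingers close, or fill a call up. It gives the time, the measured TCP pose, the force, the opening and the grip force at its end, in the units of the state.
- get_obs(): the state, without advancing time (a new reading comes with each control period).
- camera(name): name is "scene" or "top"; returns a dict with "pixels" (400x640x3 uint8, red, green, blue), "range_z" (400x640 float32, m along the optical axis (not along the pixel's ray), 0 where there is no reading), "intrinsics" (3x3 intrinsics, pixels), "rvec" (rotation vector, rad) and "tvec" (3), from world to camera coordinates, as OpenCV has them. Camera axes: x right, y down, z forward; pixel columns grow to the right and rows downward; lengths in m; the calibration is good to about 2 mm. A picture is of the moment at which its call begins.
- job_done(): hands the job in; it is judged then, once.
Trained networks look in a picture, given as the dict that the camera call returned (one of the last four; its "shot" number tells which), for a name from the list of things; names that differ only in an ending like _2 or _b are one class to them, and where a whole thing is asked for, a point or a joint stands for the part that bears it (a point fixed in the world has none). Each returns a list of dicts, best first, with "confidence" (0 to 1); they miss things now and then, are a little off and sometimes report something else, mostly with a low value. They report only what shows in the picture. A call takes as long as a camera call. They do not tell look-alikes from the thing itself.
- recognise(picture, thing): "centre" ([column, row] in pixels, amid what is visible of it).
- landmark_of(picture, thing): "centre" ([column, row] in pixels: a listed point, or the origin of a listed thing).
The state is a dict: "clock": time; "joint_pos": joint angles; "joint_vel": joint speeds; "tau": joint torques, N m; "eef_pos": TCP position; "tool_rot": TCP orientation; "ft_force": force on the tool from outside, world axes, zero at the start; "ft_torque": the same for the moment, N m; "grip_width": finger opening in m; "grasp_force": force on a finger pad.
Only numpy, scipy, OpenCV 4.12 (cv2) and the standard library are available. Lean on these libraries where they do the work, as an engineer would, in place of code of your own. Each camera call takes 0.05 s, during which the arm holds its last target. There are 200 camera calls.

## Working session

There is one attempt and no reset: what is moved stays moved. The work goes in short steps, Python scripts to look and compute and a tool call to move; the robot and the scene stay as the last step left them, time stands still between calls to the robot, and variables do not carry over. Pictures are saved under pics/ and viewed, at most 10 in all, crops included, and the job is handed in when it is done.

Besides the shell and the picture viewer there is one more tool, called after ">>>" as name([rows], argument=value, ...), one row to a line, values as JSON. arm_command: Moves the arm, as the interface text tells. Its arguments: {"type":"object","properties":{"slide":{"type":"array","items":{"type":"array","items":{"type":"number"}}},"spin":{"type":"array","items":{"type":"number"}},"jaw":{"type":"number"}},"required":["slide","spin"]}

```bash
mkdir -p pics; cat > h.py <<'E'
from workcell import *
import numpy as np, cv2
from scipy.spatial.transform import Rotation as R
def cloud(p):
    K=np.array(p["intrinsics"]);Rm=cv2.Rodrigues(np.array(p["rvec"],float))[0];t=np.array(p["tvec"],float).reshape(3)
    z=p["range_z"];v,u=np.mgrid[:z.shape[0],:z.shape[1]]
    c=np.stack([(u-K[0,2])*z/K[0,0],(v-K[1,2])*z/K[1,1],z],-1)
    w=(c-t)@Rm; w[z==0]=np.nan
    return w
def save(p,n): cv2.imwrite("pics/"+n,cv2.cvtColor(p["pixels"],cv2.COLOR_RGB2BGR))
E
python3 - <<'E'
from h import *
o=get_obs();print({k:np.round(o[k],3) for k in("clock","eef_pos","tool_rot","grip_width")})
try: print(grip_point_offset)
except Exception as e: print(e)
for n in("top","scene"):
    p=camera(n);save(p,n+"0.png");w=cloud(p)
    for t in("bottle","pot","caddy","can","tall_bottle","deep_pocket","shallow_pocket"):
        for d in recognise(p,t)[:3] if "pocket" not in t else []:
            c,r=map(int,np.round(d["centre"]));print(n,"rec",t,c,r,round(d["confidence"],2),np.round(w[r,c],3))
        for d in landmark_of(p,t)[:3]:
            c,r=map(int,np.round(d["centre"]));print(n,"lm",t,c,r,round(d["confidence"],2),np.round(w[min(r,399),min(c,639)],3))
E
```

```text
{'clock': np.float64(0.0), 'eef_pos': array([ 0.217, -0.45 ,  0.23 ]), 'tool_rot': array([ 0.975,  0.223, -0.   , -0.001]), 'grip_width': np.float64(0.085)}
0.0187
top rec bottle 397 241 0.91 [ 0.419 -0.237  0.056]
top rec bottle 319 240 0.56 [ 0.417 -0.055  0.041]
top lm bottle 321 220 0.91 [ 0.465 -0.059  0.045]
top lm bottle 425 234 0.71 [ 0.437 -0.301  0.059]
top lm bottle 406 154 0.21 [ 0.617 -0.25   0.094]
top rec pot 367 183 0.95 [ 0.553 -0.165  0.063]
top rec pot 293 195 0.7 [0.521 0.009 0.061]
top rec pot 327 172 0.68 [ 0.578 -0.07   0.061]
top lm pot 295 198 0.89 [0.514 0.004 0.061]
top lm pot 367 185 0.87 [ 0.548 -0.165  0.063]
top lm pot 323 176 0.72 [ 0.567 -0.061  0.064]
top rec caddy 234 213 0.64 [0.472 0.138 0.089]
top lm caddy 240 213 0.81 [0.472 0.126 0.086]
top rec can 450 177 0.55 [ 0.562 -0.344  0.111]
top lm can 443 184 0.87 [ 0.545 -0.327  0.115]
top rec tall_bottle 414 146 0.97 [ 0.621 -0.257  0.145]
top lm tall_bottle 406 160 0.7 [ 0.611 -0.257  0.063]
top lm deep_pocket 233 232 0.57 [0.432 0.159 0.008]
top lm shallow_pocket 238 195 0.8 [0.518 0.14  0.055]
scene rec bottle 326 250 0.57 [ 0.406 -0.273  0.05 ]
scene lm bottle 302 218 0.78 [ 0.462 -0.076  0.034]
scene lm bottle 344 258 0.73 [ 0.431 -0.308  0.039]
scene rec pot 352 218 0.85 [ 0.544 -0.185  0.059]
scene rec pot 301 202 0.81 [ 0.499 -0.009  0.046]
scene rec pot 336 208 0.71 [ 0.563 -0.087  0.044]
scene lm pot 304 211 0.8 [ 0.509 -0.01   0.017]
scene lm pot 349 233 0.78 [nan nan nan]
scene lm pot 334 216 0.66 [ 0.559 -0.085  0.02 ]
scene rec caddy 247 190 0.98 [0.397 0.119 0.058]
scene lm caddy 270 201 0.63 [ 0.195 -0.413  0.273]
scene rec can 408 242 0.82 [ 0.536 -0.396  0.091]
scene lm can 403 263 0.67 [ 0.532 -0.391  0.037]
scene rec tall_bottle 408 243 0.66 [ 0.537 -0.396  0.088]
scene rec tall_bottle 405 192 0.63 [ 0.628 -0.278  0.146]
scene lm shallow_pocket 285 178 0.65 [ 0.205 -0.447  0.323]
```

```bash
python3 - <<'E'
import cv2
a=cv2.imread("pics/top0.png")[110:300,190:490];cv2.imwrite("pics/t0c.png",cv2.resize(a,None,fx=2.6,fy=2.6,interpolation=cv2.INTER_CUBIC))
E
python3 - <<'E'
from h import *
p=camera("top");w=cloud(p);x,y,z=w[...,0],w[...,1],w[...,2]
# big bottle
def fit(m,name):
    P=w[m]; c=P[:,:2].mean(0);u=np.linalg.svd(P[:,:2]-c,full_matrices=False)[2][0]
    s=(P[:,:2]-c)@u; n=(P[:,:2]-c)@np.array([-u[1],u[0]])
    print(name,len(P),"c",c.round(3),"dir",u.round(3),"ends",(c+u*np.percentile(s,1)).round(3),(c+u*np.percentile(s,99)).round(3),"width",np.ptp(np.percentile(n,[2,98])).round(3),"ztop",np.percentile(P[:,2],97).round(3))
    for a in np.arange(-.09,.1,.015):
        k=(s>a)&(s<a+.015)
        if k.sum()>3: print("  s %.3f zmax %.3f w %.3f mid %.3f"%(a,P[k,2].max(),np.ptp(n[k]),n[k].mean()))
fit((x>.37)&(x<.49)&(y>-.34)&(y<-.12)&(z>.015)&(z<.08),"bottleA")
fit((x>.36)&(x<.495)&(y>-.115)&(y<0.02)&(z>.012)&(z<.08)&~((x>.47)&(y>-.035)),"bottleB")
m=(z>.078)&(z<.095)&(y>.04)&(y<.3)&(x>.3)&(x<.65)
P=w[m][:,:2].astype(np.float32);print("caddy rect",cv2.minAreaRect(P))
for nm,lo,hi in(("z~8",.0,.02),("z~56",.045,.066)):
    k=(z>lo)&(z<hi)&(x>.40)&(x<.57)&(y>.08)&(y<.21)
    print(nm,k.sum(),np.median(w[k],0).round(3))
for c,r in((293,195),(367,183),(327,172)):
    k=(np.hypot(x-w[r,c,0],y-w[r,c,1])<.045)&(z>.055)&(z<.075)
    col=np.median(p["pixels"][k],0); (cx,cy),rad=cv2.minEnclosingCircle(w[k][:,:2].astype(np.float32))
    print("pot",c,r,col,round(cx,3),round(cy,3),round(rad,3),np.median(w[k],0).round(3),p["pixels"][r+12,c])
E
```

```text
bottleA 1391 c [ 0.42  -0.241] dir [-0.255  0.967] ends [ 0.437 -0.305] [ 0.399 -0.164] width 0.054 ztop 0.058
  s -0.075 zmax 0.061 w 0.056 mid -0.000
  s -0.060 zmax 0.061 w 0.058 mid -0.000
  s -0.045 zmax 0.060 w 0.057 mid 0.001
  s -0.030 zmax 0.060 w 0.057 mid -0.000
  s -0.015 zmax 0.058 w 0.055 mid -0.000
  s 0.000 zmax 0.058 w 0.056 mid 0.000
  s 0.015 zmax 0.058 w 0.056 mid 0.000
  s 0.030 zmax 0.057 w 0.055 mid 0.000
  s 0.045 zmax 0.053 w 0.039 mid -0.000
  s 0.060 zmax 0.045 w 0.031 mid -0.000
  s 0.075 zmax 0.043 w 0.030 mid -0.000
bottleB 758 c [ 0.422 -0.058] dir [-0.998  0.069] ends [ 0.472 -0.062] [ 0.362 -0.054] width 0.041 ztop 0.044
  s -0.060 zmax 0.044 w 0.042 mid 0.000
  s -0.045 zmax 0.046 w 0.044 mid 0.000
  s -0.030 zmax 0.047 w 0.042 mid -0.000
  s -0.015 zmax 0.045 w 0.042 mid 0.000
  s 0.000 zmax 0.044 w 0.041 mid 0.000
  s 0.015 zmax 0.045 w 0.042 mid -0.000
  s 0.030 zmax 0.042 w 0.039 mid 0.000
  s 0.045 zmax 0.036 w 0.023 mid -0.000
  s 0.060 zmax 0.033 w 0.014 mid 0.002
caddy rect ((0.4366517663002014, 0.15512874722480774), (0.09679516404867172, 0.274860143661499), 76.80545806884766)
z~8 988 [0.439 0.157 0.008]
z~56 1177 [0.519 0.139 0.056]
pot 293 195 [212. 160. 191.] 0.517 0.007 0.028 [0.516 0.007 0.063] [205 155 185]
pot 367 183 [184. 185. 184.] 0.557 -0.167 0.029 [ 0.556 -0.167  0.063] [44 59 80]
pot 327 172 [ 57. 187. 183.] 0.58 -0.066 0.029 [ 0.58  -0.066  0.063] [ 7 63 62]
```

View pics/t0c.png

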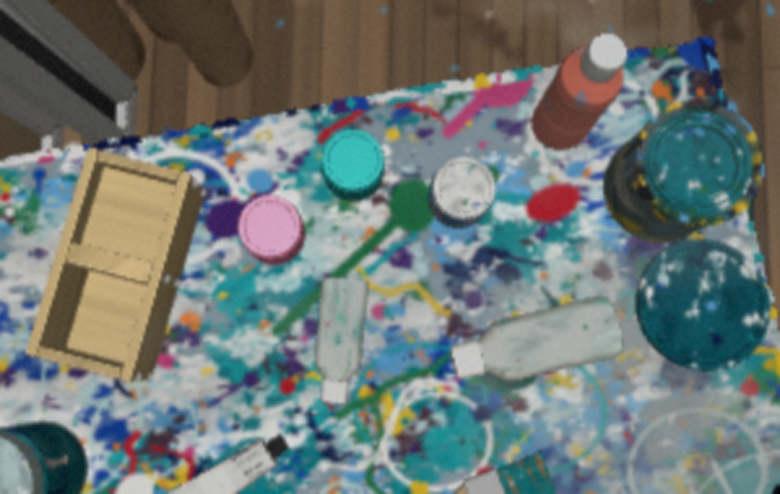

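View pics/scene0.png

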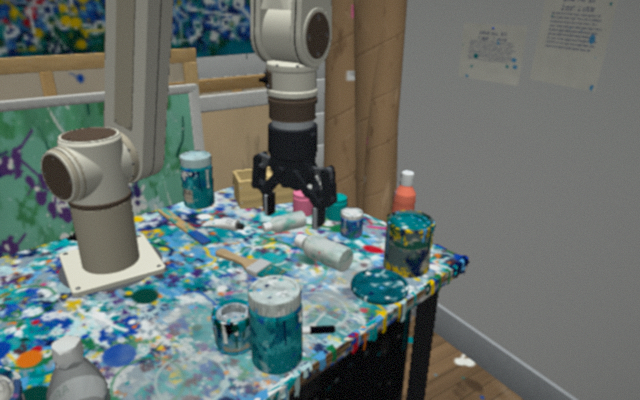

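The top crop shows the large lying bottle, with its base at about px (425,234) and its cap at about (370,248). The blue pot with the white lid is at (367,183), pink at (293,195) and turquoise at (327,172). The caddy is at (234,213) with its shallow pocket at the far end. The scene view agrees with this. I'll go for the cap first.

>>> arm_command([
  [5.5, -3.3, 0],
  [11, -6.6, 0],
  [16.5, -9.9, 0],
  [22, -13.2, 0],
  [27.5, -16.4, 0],
], spin=[-10, -20, -30, -40, -50], jaw=5.5)

```text
clock: 1.98
eef_pos: [0.3903, -0.1877, 0.2316]
tool_rot: [0.788, 0.616, 0.0, 0.001]
ft_force: [1.1, -1.1, -0.0]
grip_width: 0.0549
grasp_force: 0.0
```

```bash
cat >> h.py <<'E'
def goto(T,ang=None):
    "slide (cm) and spin (deg) to bring TCP to T; ang = wanted world angle of tool x"
    o=get_obs();r=R.from_quat(o["tool_rot"]);m=r.as_matrix();a=np.degrees(np.arctan2(m[1,0],m[0,0]))
    print("t %.2f"%o["clock"],"tcp",np.round(o["eef_pos"],4),"xang %.1f"%a,"w %.4f"%o["grip_width"],"gf %.1f"%o["grasp_force"],"F",np.round(o["ft_force"],1),"q",np.round(o["joint_pos"],2))
    print(" slide",np.round(100*m.T@(np.array(T)-o["eef_pos"]),2),"spin",None if ang is None else round((a-ang+90)%180-90,1))
E
python3 -c "
from h import *
goto([.402,-.172,.009],104.8)"
```

```text
t 1.98 tcp [ 0.3903 -0.1877  0.2316] xang 76.1 w 0.0549 gf 0.0 F [ 1.1 -1.1 -0. ] q [-0.45  0.11 -0.16  1.31 -0.    1.37]
 slide [ 1.81  0.73 22.26] spin -28.7
```

>>> arm_command([
  [0.6, 0.2, 2],
  [1.2, 0.5, 6],
  [1.8, 0.7, 10],
  [1.8, 0.7, 14],
  [1.8, 0.7, 16],
], spin=[-10, -20, -28.7, -28.7, -28.7])

```text
clock: 2.6
eef_pos: [0.3993, -0.1729, 0.0693]
tool_rot: [0.612, 0.791, -0.0, -0.002]
ft_force: [1.1, -0.4, 0.7]
grip_width: 0.0554
grasp_force: 0.0
```

>>> arm_command([
  [0, 0, 2],
  [0, 0, 4],
  [0, 0, 5.5],
  [0, 0, 6.2],
  [0, 0, 6.2],
], spin=[0, 0, 0, 0, 0])

```text
clock: 3.22
eef_pos: [0.4005, -0.1736, 0.0091]
tool_rot: [0.612, 0.791, -0.0, -0.0]
ft_force: [0.9, -0.7, -0.4]
grip_width: 0.0546
grasp_force: 0.0
```

```bash
python3 - <<'E'
from h import *
goto([.402,-.172,.009],104.8)
p=camera("scene");cv2.imwrite("pics/s1.png",cv2.resize(p["pixels"][180:320,230:430,::-1],None,fx=3,fy=3))
E
```

```text
t 3.23 tcp [ 0.4005 -0.1736  0.0091] xang 104.5 w 0.0546 gf 0.0 F [ 0.9 -0.7 -0.4] q [-0.41  0.36 -0.49  0.72 -0.    0.91]
 slide [0.12 0.19 0.01] spin -0.3
```

View pics/s1.png

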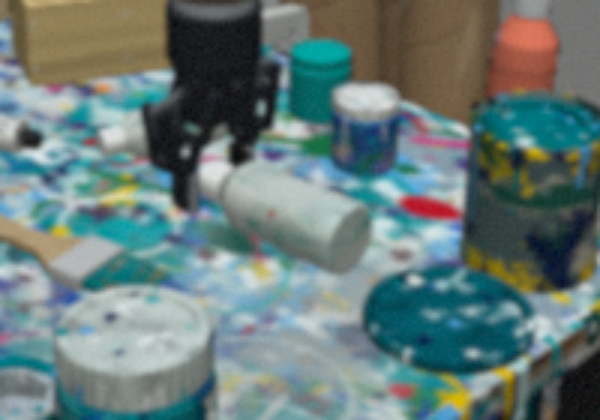

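The fingers straddle the cap at crop px (210,170). I'll close lightly to see how the force behaves.

>>> arm_command([
  [0, 0, 0],
  [0, 0, 0],
  [0, 0, 0],
  [0, 0, 0],
  [0, 0, 0],
], spin=[0, 0, 0, 0, 0], jaw=2.8)

```text
clock: 3.9
eef_pos: [0.4013, -0.1737, 0.0097]
tool_rot: [0.612, 0.791, 0.0, 0.001]
ft_force: [1.2, 0.6, 5.8]
grip_width: 0.0298
grasp_force: 59.0
```

>>> arm_command([
  [0, 0, -1],
  [0, 0, -2],
  [0, 0, -3],
  [0, 0, -4],
  [0, 0, -5],
], spin=[0, 0, 0, 0, 0])

```text
clock: 4.53
eef_pos: [0.4006, -0.1737, 0.0601]
tool_rot: [0.612, 0.791, -0.0, 0.0]
ft_force: [0.5, 0.0, -2.5]
grip_width: 0.0296
grasp_force: 59.1
```

```bash
cat >> h.py <<'E'
def bot(tag,x0=.3,x1=.5,y0=-.4,y1=-.1):
    p=camera("scene");w=cloud(p);c=p["pixels"].astype(int)
    for d in landmark_of(p,"bottle")[:3]: print("lm",np.round(d["centre"]),round(d["confidence"],2))
    cv2.imwrite("pics/%s.png"%tag,cv2.resize(p["pixels"][160:320,230:430,::-1],None,fx=3,fy=3))
    return p,w
E
python3 - <<'E'
from h import *
goto([.402,-.172,.15],104.8);bot("s2")
E
```

```text
t 4.53 tcp [ 0.4006 -0.1737  0.0601] xang 104.5 w 0.0296 gf 59.1 F [ 0.5  0.  -2.5] q [-0.41  0.28 -0.44  0.86 -0.    0.91]
 slide [ 0.13  0.17 -8.99] spin -0.3
lm [347. 238.] 0.94
lm [301. 217.] 0.65
lm [283. 180.] 0.23
```

View pics/s2.png

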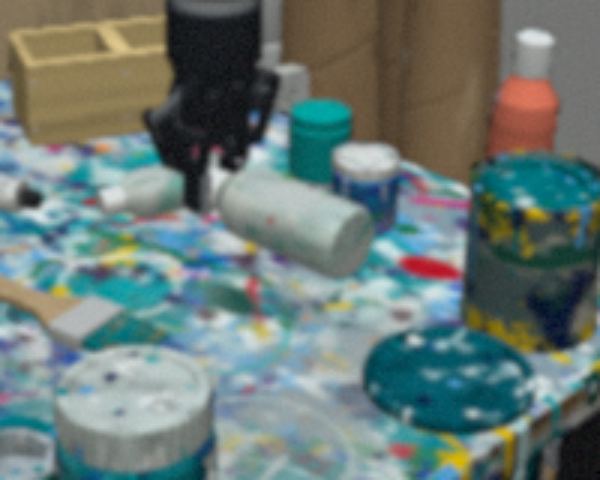

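Lifted and still level, cap held at crop px (210,170), base at (350,240). The 60 N grip carries the torque, so I'll ease the jaw to let gravity pivot it.

>>> arm_command([
  [0, 0, 0],
  [0, 0, 0],
  [0, 0, 0],
  [0, 0, 0],
  [0, 0, 0],
], spin=[0, 0, 0, 0, 0], jaw=3.0)

```text
clock: 5.25
eef_pos: [0.4006, -0.1736, 0.0592]
tool_rot: [0.612, 0.791, -0.0, -0.0]
ft_force: [-0.0, -0.1, -1.6]
grip_width: 0.0301
grasp_force: 38.3
```

```bash
cat >> h.py <<'E'
def tilt():
    "axis of the held bottle from top-camera points beyond the gripper (along -d)"
    p=camera("top");w=cloud(p);o=get_obs();g=o["eef_pos"];m=R.from_quat(o["tool_rot"]).as_matrix();
    l=(w-g)@m; s=-l[...,0];k=(s>.0)&(s<.17)&(abs(l[...,1])<.008)&(w[...,2]>.012)&(w[...,2]<.3)
    for a in np.arange(0.0,.17,.015):
        q=k&(s>=a)&(s<a+.015)
        if q.sum()>3: print("  s %.3f top z %.3f"%(a+.0075,np.median(w[...,2][q])),end=";")
    print()
E
python3 - <<'E'
from h import *
goto([.402,-.172,.15],104.8);tilt()
E
```

```text
t 5.25 tcp [ 0.4006 -0.1736  0.0592] xang 104.5 w 0.0301 gf 38.3 F [-0.  -0.1 -1.6] q [-0.41  0.28 -0.44  0.86 -0.    0.91]
 slide [ 0.12  0.18 -9.08] spin -0.3
```

>>> arm_command([
  [0, 0, 0],
  [0, 0, 0],
  [0, 0, 0],
  [0, 0, 0],
  [0, 0, 0],
], spin=[0, 0, 0, 0, 0], jaw=3.07)

```text
clock: 5.92
eef_pos: [0.4007, -0.1738, 0.0594]
tool_rot: [0.612, 0.791, -0.0, 0.0]
ft_force: [0.4, -1.0, -1.7]
grip_width: 0.0309
grasp_force: 15.8
```

```bash
cat >> h.py <<'E'
def tilt(show=True):
    "axis of the held bottle: points of both cameras in the tool frame, s toward the base"
    o=get_obs();g=o["eef_pos"];m=R.from_quat(o["tool_rot"]).as_matrix();P=[]
    for n in("top","scene"):
        w=cloud(camera(n)).reshape(-1,3);l=(w-g)@m
        k=(l[:,0]<-.018)&(l[:,0]>-.17)&(abs(l[:,1])<.034)&(w[:,2]>.010)&(w[:,2]<g[2]+.06);P.append(np.c_[-l[k,0],l[k,1],w[k,2]])
    P=np.vstack(P)
    for a in np.arange(.015,.17,.015):
        q=P[(P[:,0]>=a)&(P[:,0]<a+.015)]
        if len(q)>5: print("s%.3f n%d y[%.3f %.3f] z[%.3f %.3f]"%(a+.007,len(q),*np.percentile(q[:,1],[3,97]),*np.percentile(q[:,2],[3,97])))
E
python3 - <<'E'
from h import *
goto([.402,-.172,.15],104.8);tilt()
E
```

```text
t 5.92 tcp [ 0.4007 -0.1738  0.0594] xang 104.5 w 0.0309 gf 15.8 F [ 0.4 -1.  -1.7] q [-0.41  0.28 -0.44  0.86 -0.    0.91]
 slide [ 0.14  0.17 -9.06] spin -0.3
s0.022 n41 y[-0.026 0.002] z[0.056 0.090]
s0.037 n115 y[-0.029 0.006] z[0.049 0.092]
s0.052 n159 y[-0.028 0.011] z[0.048 0.091]
s0.067 n158 y[-0.028 0.012] z[0.040 0.084]
s0.082 n162 y[-0.028 0.013] z[0.035 0.078]
s0.097 n164 y[-0.029 0.013] z[0.028 0.072]
s0.112 n181 y[-0.029 0.015] z[0.019 0.067]
s0.127 n257 y[-0.027 0.022] z[0.014 0.059]
s0.142 n25 y[-0.015 0.011] z[0.046 0.056]
```

>>> arm_command([
  [0, 0, -1.2],
  [0, 0, -2.4],
  [0, 0, -3.6],
  [0, 0, -4.8],
  [0, 0, -6],
], spin=[0, 0, 0, 0, 0], jaw=3.09)

```text
clock: 6.65
eef_pos: [0.4007, -0.1736, 0.1203]
tool_rot: [0.612, 0.791, 0.0, 0.0]
ft_force: [0.8, 1.0, -1.8]
grip_width: 0.0308
grasp_force: 13.2
```

```bash
python3 - <<'E'
from h import *
goto([.402,-.172,.15],104.8);tilt()
E
```

```text
t 6.65 tcp [ 0.4007 -0.1736  0.1203] xang 104.5 w 0.0308 gf 13.2 F [ 0.8  1.  -1.8] q [-0.41  0.2  -0.35  1.02  0.    0.91]
 slide [ 0.12  0.17 -2.97] spin -0.3
s0.022 n114 y[-0.027 0.008] z[0.100 0.148]
s0.037 n183 y[-0.027 0.015] z[0.083 0.138]
s0.052 n265 y[-0.027 0.014] z[0.065 0.132]
s0.067 n252 y[-0.026 0.016] z[0.046 0.114]
s0.082 n245 y[-0.027 0.016] z[0.037 0.095]
s0.097 n193 y[-0.024 0.018] z[0.043 0.077]
s0.112 n34 y[-0.014 0.015] z[0.051 0.062]
```

>>> arm_command([
  [0, 0, -0.5],
  [0, 0, -1],
  [0, 0, -1.5],
  [0, 0, -1.5],
  [0, 0, -1.5],
], spin=[0, 0, 0, 0, 0], jaw=3.11)

```text
clock: 7.38
eef_pos: [0.4006, -0.1736, 0.1342]
tool_rot: [0.612, 0.791, -0.0, -0.0]
ft_force: [-1.1, 0.4, -1.3]
grip_width: 0.0314
grasp_force: 9.3
```

```bash
python3 - <<'E'
from h import *
goto([.402,-.172,.15],104.8);tilt()
E
```

```text
t 7.38 tcp [ 0.4006 -0.1736  0.1342] xang 104.5 w 0.0314 gf 9.3 F [-1.1  0.4 -1.3] q [-0.41  0.19 -0.33  1.05 -0.    0.91]
 slide [ 0.12  0.18 -1.58] spin -0.3
s0.022 n119 y[-0.027 0.008] z[0.107 0.160]
s0.037 n210 y[-0.028 0.010] z[0.084 0.149]
s0.052 n290 y[-0.027 0.015] z[0.065 0.140]
s0.067 n271 y[-0.027 0.015] z[0.048 0.120]
s0.082 n246 y[-0.027 0.015] z[0.047 0.098]
s0.097 n141 y[-0.021 0.017] z[0.054 0.079]
```

>>> arm_command([
  [0, 0, 0],
  [0, 0, 0],
  [0, 0, 0],
  [0, 0, 0],
  [0, 0, 0],
], spin=[0, 0, 0, 0, 0], jaw=3.125)

```text
clock: 8.1
eef_pos: [0.4006, -0.1736, 0.1343]
tool_rot: [0.612, 0.791, 0.0, -0.0]
ft_force: [-0.9, 0.1, -1.0]
grip_width: 0.031
grasp_force: 6.8
```

```bash
python3 - <<'E'
from h import *
goto([.402,-.172,.15],104.8);tilt()
E
```

```text
t 8.10 tcp [ 0.4006 -0.1736  0.1343] xang 104.5 w 0.0310 gf 6.8 F [-0.9  0.1 -1. ] q [-0.41  0.19 -0.33  1.06  0.    0.91]
 slide [ 0.13  0.17 -1.57] spin -0.3
s0.022 n132 y[-0.028 0.006] z[0.099 0.160]
s0.037 n230 y[-0.028 0.015] z[0.076 0.148]
s0.052 n307 y[-0.027 0.015] z[0.055 0.139]
s0.067 n293 y[-0.026 0.016] z[0.044 0.114]
s0.082 n233 y[-0.025 0.018] z[0.045 0.090]
s0.097 n78 y[-0.016 0.019] z[0.051 0.067]
```

>>> arm_command([
  [0, 0, 0],
  [0, 0, 0],
  [0, 0, 0],
  [0, 0, 0],
  [0, 0, 0],
], spin=[0, 0, 0, 0, 0], jaw=3.14)

```text
clock: 8.82
eef_pos: [0.4008, -0.1738, 0.1345]
tool_rot: [0.612, 0.791, -0.0, 0.0]
ft_force: [-0.3, 0.0, 0.3]
grip_width: 0.0314
grasp_force: 0.0
```

```bash
python3 - <<'E'
from h import *
goto([.402,-.172,.15],104.8);tilt()
E
```

```text
t 8.82 tcp [ 0.4008 -0.1738  0.1345] xang 104.5 w 0.0314 gf 0.0 F [-0.3  0.   0.3] q [-0.41  0.19 -0.33  1.05 -0.    0.91]
 slide [ 0.15  0.16 -1.55] spin -0.3
s0.022 n425 y[-0.028 0.011] z[0.015 0.151]
s0.037 n438 y[-0.020 0.012] z[0.015 0.117]
```

```bash
python3 - <<'E'
from h import *
bot("s3")
E
```

```text
lm [304. 253.] 0.91
lm [299. 217.] 0.72
```

View pics/s3.png

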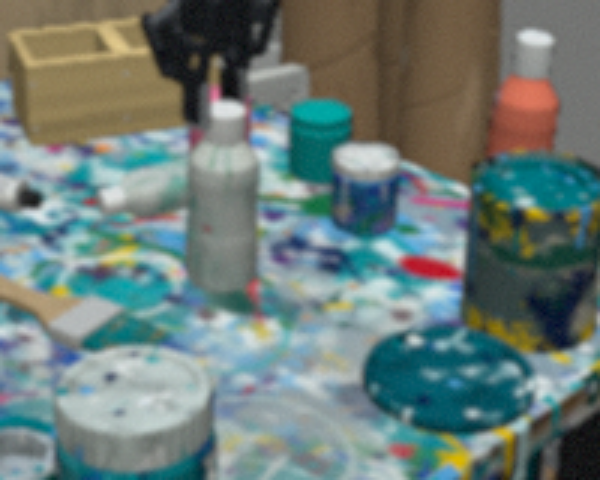

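The bottle swung down and now stands upright, with its cap at crop px (228,110) and base at (223,280). I'll open, rise clear, check it stands free and measure it.

>>> arm_command([
  [0, 0, 0],
  [0, 0, 0],
  [0, 0, -3],
  [0, 0, -6],
  [0, 0, -10],
], spin=[0, 0, 0, 0, 0], jaw=6)

```text
clock: 9.65
eef_pos: [0.4, -0.1734, 0.2346]
tool_rot: [0.612, 0.791, -0.0, -0.001]
ft_force: [1.6, -0.0, -0.4]
grip_width: 0.0601
grasp_force: 0.0
```

```bash
cat >> h.py <<'E'
def standing(lo=.03,hi=.165,x0=.32,x1=.48,y0=-.29,y1=-.12):
    P=np.vstack([cloud(camera(n)).reshape(-1,3) for n in("top","scene")])
    P=P[(P[:,0]>x0)&(P[:,0]<x1)&(P[:,1]>y0)&(P[:,1]<y1)&(P[:,2]>lo)&(P[:,2]<hi)]
    for a in np.arange(lo,hi,.02):
        q=P[(P[:,2]>=a)&(P[:,2]<a+.02)]
        if len(q)>8:
            c,r=cv2.minEnclosingCircle(q[:,:2].astype(np.float32));print("z%.2f n%d c %.3f %.3f r %.3f zmax %.3f"%(a+.01,len(q),*c,r,q[:,2].max()))
E
python3 - <<'E'
from h import *
goto([.402,-.172,.15],104.8);standing()
E
```

```text
t 9.65 tcp [ 0.4    -0.1734  0.2346] xang 104.5 w 0.0601 gf 0.0 F [ 1.6 -0.  -0.4] q [-0.41  0.11 -0.14  1.32  0.    0.91]
 slide [0.07 0.24 8.46] spin -0.3
z0.04 n210 c 0.401 -0.183 r 0.030 zmax 0.050
z0.06 n199 c 0.402 -0.184 r 0.030 zmax 0.070
z0.08 n195 c 0.402 -0.185 r 0.030 zmax 0.090
z0.10 n240 c 0.403 -0.186 r 0.031 zmax 0.110
z0.12 n214 c 0.401 -0.184 r 0.027 zmax 0.130
z0.14 n114 c 0.401 -0.188 r 0.016 zmax 0.150
z0.16 n59 c 0.403 -0.185 r 0.016 zmax 0.154
```

```bash
python3 - <<'E'
from h import *
w=cloud(camera("top")).reshape(-1,3)
q=w[(w[:,2]>.078)&(w[:,2]<.094)&(w[:,0]>.36)&(w[:,0]<.62)&(w[:,1]>.06)&(w[:,1]<.23)]
print(len(q),q.min(0).round(3),q.max(0).round(3))
(cx,cy),s,a=cv2.minAreaRect(q[:,:2].astype(np.float32));print(cx,cy,s,a)
b=np.array(cv2.boxPoints(((cx,cy),s,a)));print(b.round(3))
e=[b[1]-b[0],b[2]-b[1]];u=max(e,key=np.linalg.norm);u=u/np.linalg.norm(u);u*=np.sign(u[0])
c=np.array([cx,cy]);print("u",u.round(3),np.degrees(np.arctan2(u[1],u[0])).round(1),"deep",(c-.047*u).round(4),"shallow",(c+.047*u).round(4))
goto([.402,-.186,.118],104.8)
E
```

```text
1383 [0.376 0.078 0.078] [0.58  0.212 0.091]
0.4780707359313965 0.14548489451408386 (0.09665718674659729, 0.1899910718202591) 76.65355682373047
[[0.374 0.12 ]
 [0.559 0.077]
 [0.582 0.171]
 [0.397 0.214]]
u [ 0.973 -0.231] -13.3 deep [0.4323 0.1563] shallow [0.5238 0.1346]
t 9.80 tcp [ 0.4022 -0.1743  0.2364] xang 104.5 w 0.0600 gf 0.0 F [-1.1  0.2  0.6] q [-0.41  0.11 -0.14  1.31  0.    0.91]
 slide [-1.09 -0.36 11.84] spin -0.3
```

>>> arm_command([
  [-0.6, -0.1, 0],
  [-1.2, -0.2, 3],
  [-1.2, -0.2, 6.5],
  [-1.2, -0.2, 9.5],
  [-1.2, -0.2, 10.3],
], spin=[0, 0, 0, 0, 0])

```text
clock: 10.42
eef_pos: [0.3992, -0.1849, 0.1283]
tool_rot: [0.613, 0.79, -0.001, -0.003]
ft_force: [0.0, -0.1, 1.1]
grip_width: 0.0599
grasp_force: 0.0
```

>>> arm_command([
  [0, 0, 0],
  [0, 0, 0],
  [0, 0, 0],
  [0, 0, 0],
  [0, 0, 0],
], spin=[0, 0, 0, 0, 0], jaw=2.7)

```text
clock: 11.05
eef_pos: [0.4025, -0.1861, 0.1322]
tool_rot: [0.612, 0.791, 0.0, 0.001]
ft_force: [0.3, -0.2, 4.6]
grip_width: 0.0291
grasp_force: 59.9
```

```bash
python3 - <<'E'
from h import *
goto([.432,.156,.25],104.8);standing()
E
```

```text
t 11.05 tcp [ 0.4025 -0.1861  0.1322] xang 104.5 w 0.0291 gf 59.9 F [ 0.3 -0.2  4.6] q [-0.43  0.2  -0.32  1.05  0.    0.89]
 slide [ 32.37  11.43 -11.8 ] spin -0.3
z0.04 n201 c 0.401 -0.184 r 0.031 zmax 0.050
z0.06 n203 c 0.401 -0.184 r 0.030 zmax 0.070
z0.08 n191 c 0.401 -0.184 r 0.030 zmax 0.090
z0.10 n253 c 0.401 -0.185 r 0.030 zmax 0.110
z0.12 n226 c 0.402 -0.185 r 0.027 zmax 0.130
z0.14 n135 c 0.402 -0.186 r 0.029 zmax 0.150
z0.16 n151 c 0.402 -0.185 r 0.031 zmax 0.165
```

>>> arm_command([
  [0, 0, -1],
  [0, 0, -3.5],
  [0, 0, -7],
  [0, 0, -10.5],
  [0, 0, -12],
], spin=[0, 0, 0, 0, 0])

```text
clock: 11.78
eef_pos: [0.4021, -0.1861, 0.2534]
tool_rot: [0.612, 0.791, 0.0, 0.001]
ft_force: [0.6, 0.5, -2.4]
grip_width: 0.0285
grasp_force: 59.6
```

>>> arm_command([
  [1, 0.4, 0],
  [3.5, 1.2, 0],
  [7, 2.5, 0],
  [11, 3.9, 0],
  [15, 5.3, 0],
], spin=[0, 0, 0, 0, 0])

```text
clock: 12.4
eef_pos: [0.4143, -0.0255, 0.2499]
tool_rot: [0.612, 0.79, -0.001, -0.001]
ft_force: [0.4, -0.7, -1.9]
grip_width: 0.0285
grasp_force: 59.6
```

>>> arm_command([
  [4, 1.4, 0],
  [8, 2.8, 0],
  [12, 4.2, 0],
  [15, 5.3, 0],
  [17, 6, 0],
], spin=[0, 0, 0, 0, 0])

```text
clock: 13.02
eef_pos: [0.4297, 0.154, 0.2497]
tool_rot: [0.612, 0.791, -0.001, -0.001]
ft_force: [0.4, -0.9, -1.9]
grip_width: 0.0288
grasp_force: 59.5
```

```bash
python3 - <<'E'
from h import *
goto([.432,.156,.142],104.8)
standing(.1,.27,.34,.55,.05,.26)
E
```

```text
t 13.03 tcp [0.4297 0.154  0.2497] xang 104.6 w 0.0288 gf 59.5 F [ 0.4 -0.9 -1.9] q [ 0.34  0.15 -0.06  1.36  0.    1.66]
 slide [ 0.13  0.31 10.77] spin -0.2
z0.13 n175 c 0.427 0.154 r 0.029 zmax 0.140
z0.15 n202 c 0.427 0.156 r 0.030 zmax 0.160
z0.17 n226 c 0.428 0.156 r 0.030 zmax 0.180
z0.19 n200 c 0.427 0.153 r 0.030 zmax 0.200
z0.21 n230 c 0.428 0.153 r 0.029 zmax 0.220
z0.23 n425 c 0.428 0.156 r 0.029 zmax 0.240
z0.25 n149 c 0.430 0.149 r 0.026 zmax 0.260
z0.27 n252 c 0.429 0.154 r 0.029 zmax 0.270
```

>>> arm_command([
  [0.1, 0.4, 0],
  [0.1, 0.4, 1.5],
  [0.1, 0.4, 4],
  [0.1, 0.4, 6],
  [0.1, 0.4, 8],
], spin=[0, 0, 0, 0, 0])

```text
clock: 13.75
eef_pos: [0.4345, 0.1532, 0.1703]
tool_rot: [0.613, 0.79, -0.0, -0.0]
ft_force: [0.1, 0.3, -0.5]
grip_width: 0.0291
grasp_force: 59.5
```

>>> arm_command([
  [0, 0, 1],
  [0, 0, 1.8],
  [0, 0, 2.4],
  [0, 0, 2.7],
  [0, 0, 2.8],
], spin=[0, 0, 0, 0, 0])

```text
clock: 14.38
eef_pos: [0.4349, 0.1544, 0.1435]
tool_rot: [0.612, 0.791, 0.0, 0.0]
ft_force: [0.0, -0.6, -1.7]
grip_width: 0.0288
grasp_force: 59.5
```

```bash
python3 - <<'E'
from h import *
goto([.432,.156,.139],104.8)
standing(.1,.2,.34,.55,.05,.26)
E
```

```text
t 14.38 tcp [0.4349 0.1544 0.1435] xang 104.5 w 0.0288 gf 59.5 F [ 0.  -0.6 -1.7] q [ 0.34  0.23 -0.25  1.09  0.    1.66]
 slide [ 0.23 -0.24  0.45] spin -0.3
z0.11 n239 c 0.434 0.151 r 0.029 zmax 0.120
z0.13 n275 c 0.433 0.152 r 0.027 zmax 0.140
z0.15 n175 c 0.434 0.153 r 0.028 zmax 0.160
z0.17 n177 c 0.435 0.147 r 0.030 zmax 0.180
z0.19 n224 c 0.436 0.152 r 0.048 zmax 0.200
```

Still clear of the floor by a few mm. I'll lower to contact, release and rise.

>>> arm_command([
  [0.1, -0.1, 0.1],
  [0.2, -0.1, 0.2],
  [0.2, -0.1, 0.3],
  [0.2, -0.1, 0.4],
  [0.2, -0.1, 0.4],
], spin=[0, 0, 0, 0, 0])

```text
clock: 15.1
eef_pos: [0.4337, 0.1562, 0.1402]
tool_rot: [0.612, 0.791, 0.001, 0.0]
ft_force: [-1.5, 0.3, 4.7]
grip_width: 0.0287
grasp_force: 60.2
```

>>> arm_command([
  [0, 0, 0],
  [0, 0, 0],
  [0, 0, 0],
  [0, 0, -1],
  [0, 0, -4],
], spin=[0, 0, 0, 0, 0], jaw=6.5)

```text
clock: 15.72
eef_pos: [0.4321, 0.1555, 0.1788]
tool_rot: [0.612, 0.791, -0.002, -0.001]
ft_force: [-0.4, 0.0, -0.3]
grip_width: 0.0654
grasp_force: 0.0
```

>>> arm_command([
  [0, 0, -4],
  [0, 0, -6],
  [0, 0, -6],
  [0, 0, -6],
  [0, 0, -6],
], spin=[0, 0, 0, 0, 0], jaw=8.5)

```text
clock: 16.35
eef_pos: [0.4326, 0.1557, 0.2381]
tool_rot: [0.612, 0.791, -0.001, -0.001]
ft_force: [-0.7, 0.6, 0.2]
grip_width: 0.0849
grasp_force: 0.0
```

```bash
python3 - <<'E'
from h import *
goto([.557,-.167,.13],104.8)
standing(.1,.17,.34,.55,.05,.26)
P=cloud(camera("top"));k=(P[...,0]>.5)&(P[...,0]<.62)&(P[...,1]>-.22)&(P[...,1]<-.11)&(P[...,2]>.055)&(P[...,2]<.075)
print(cv2.minEnclosingCircle(P[k][:,:2].astype(np.float32)))
E
```

```text
t 16.35 tcp [0.4326 0.1557 0.2381] xang 104.5 w 0.0849 gf 0.0 F [-0.7  0.6  0.2] q [ 0.35  0.16 -0.08  1.33  0.    1.66]
 slide [-34.35   4.01  10.8 ] spin -0.3
z0.11 n313 c 0.433 0.156 r 0.030 zmax 0.120
z0.13 n287 c 0.433 0.156 r 0.027 zmax 0.140
z0.15 n293 c 0.433 0.156 r 0.018 zmax 0.160
z0.17 n18 c 0.431 0.154 r 0.014 zmax 0.162
((0.5571076273918152, -0.16777697205543518), 0.028661228716373444)
```

>>> arm_command([
  [-5, 0.6, 0],
  [-11, 1.3, 0],
  [-17, 2, 0],
  [-23, 2.7, 0],
  [-29, 3.4, 0],
], spin=[0, 0, 0, 0, 0])

```text
clock: 17.12
eef_pos: [0.5391, -0.1182, 0.2389]
tool_rot: [0.612, 0.791, 0.0, -0.0]
ft_force: [1.7, 0.9, -0.1]
grip_width: 0.085
grasp_force: 0.0
```

```bash
python3 - <<'E'
from h import *
goto([.557,-.168,.034],104.5)
E
```

```text
t 17.12 tcp [ 0.5391 -0.1182  0.2389] xang 104.5 w 0.0850 gf 0.0 F [ 1.7  0.9 -0.1] q [-0.22  0.34  0.16  1.39  0.    1.1 ]
 slide [-5.28  0.49 20.49] spin -0.0
```

>>> arm_command([
  [-3, 0.3, 0],
  [-5.3, 0.5, 0],
  [-5.3, 0.5, 4],
  [-5.3, 0.5, 9],
  [-5.3, 0.5, 13],
], spin=[0, 0, 0, 0, 0])

```text
clock: 17.75
eef_pos: [0.5558, -0.1664, 0.1068]
tool_rot: [0.613, 0.79, -0.0, -0.001]
ft_force: [-0.5, 0.1, -0.2]
grip_width: 0.0848
grasp_force: 0.0
```

```bash
python3 - <<'E'
from h import *
goto([.557,-.168,.034],104.5)
p=camera("top");cv2.imwrite("pics/t3.png",cv2.resize(p["pixels"][110:300,190:490,::-1],None,fx=2.6,fy=2.6))
E
```

```text
t 17.75 tcp [ 0.5558 -0.1664  0.1068] xang 104.4 w 0.0848 gf 0.0 F [-0.5  0.1 -0.2] q [-0.29  0.48  0.02  1.11  0.    1.03]
 slide [-0.2   0.09  7.28] spin -0.1
```

View pics/t3.png

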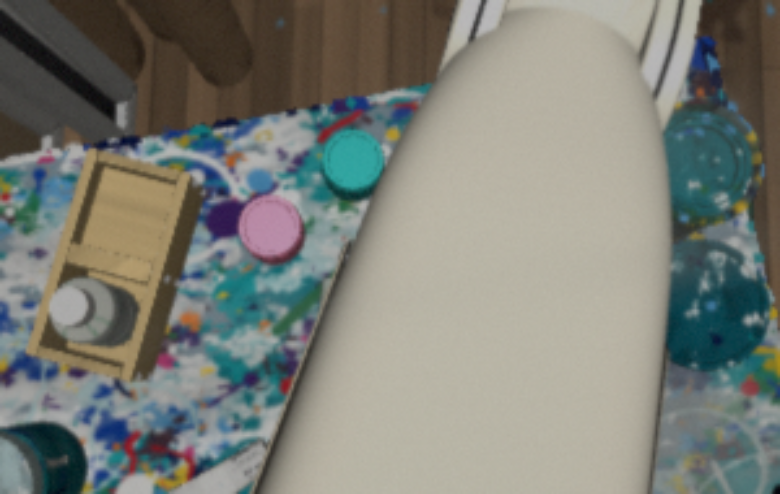

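The bottle stands cap up in the deep pocket, at crop px (90,310). The arm hides the pot. I'll descend on the measured pot position.

>>> arm_command([
  [-0.1, 0.1, 2],
  [-0.1, 0.1, 4],
  [-0.1, 0.1, 6],
  [-0.1, 0.1, 7],
  [-0.1, 0.1, 7.1],
], spin=[0, 0, 0, 0, 0])

```text
clock: 18.42
eef_pos: [0.5577, -0.167, 0.038]
tool_rot: [0.612, 0.791, -0.0, -0.001]
ft_force: [-0.6, -0.3, 0.4]
grip_width: 0.0852
grasp_force: 0.0
```

>>> arm_command([
  [0, 0, 0],
  [0, 0, 0],
  [0, 0, 0],
  [0, 0, 0],
  [0, 0, 0],
], spin=[0, 0, 0, 0, 0], jaw=5)

```text
clock: 19.05
eef_pos: [0.5591, -0.1676, 0.0399]
tool_rot: [0.612, 0.791, 0.0, 0.001]
ft_force: [-0.8, -0.5, 6.0]
grip_width: 0.0541
grasp_force: 63.9
```

>>> arm_command([
  [0, 0, -1],
  [0, 0, -4],
  [0, 0, -8],
  [0, 0, -12],
  [0, 0, -15],
], spin=[0, 0, 0, 0, 0])

```text
clock: 19.68
eef_pos: [0.5581, -0.1671, 0.1903]
tool_rot: [0.612, 0.791, 0.0, 0.0]
ft_force: [1.2, 0.6, -1.3]
grip_width: 0.0538
grasp_force: 63.5
```

```bash
python3 - <<'E'
from h import *
goto([.524,.135,.19],166.7)
E
```

```text
t 19.68 tcp [ 0.5581 -0.1671  0.1903] xang 104.5 w 0.0538 gf 63.5 F [ 1.2  0.6 -1.3] q [-0.29  0.42  0.16  1.3   0.    1.03]
 slide [3.01e+01 4.25e+00 2.00e-02] spin -62.2
```

>>> arm_command([
  [1, 0.1, 0],
  [4, 0.6, 0],
  [8, 1.1, 0],
  [12, 1.7, 0],
  [16, 2.3, 0],
], spin=[-5, -13, -22, -31, -40])

```text
clock: 20.3
eef_pos: [0.5396, -0.0053, 0.1883]
tool_rot: [0.303, 0.953, -0.0, -0.0]
ft_force: [0.2, 0.8, -1.6]
grip_width: 0.0541
grasp_force: 63.5
```

```bash
python3 - <<'E'
from h import *
goto([.524,.135,.19],166.7)
E
```

```text
t 20.30 tcp [ 0.5396 -0.0053  0.1883] xang 144.8 w 0.0541 gf 63.5 F [ 0.2  0.8 -1.6] q [-0.01  0.34  0.03  1.26  0.    0.61]
 slide [ 9.37 10.56 -0.17] spin -21.9
```

>>> arm_command([
  [2.5, 2.8, -0.1],
  [5, 5.6, -0.1],
  [7.3, 8.2, -0.1],
  [8.8, 9.9, -0.1],
  [9.4, 10.6, -0.1],
], spin=[-8, -15, -21.9, -21.9, -21.9])

```text
clock: 20.92
eef_pos: [0.5248, 0.1356, 0.1892]
tool_rot: [0.118, 0.993, -0.0, -0.0]
ft_force: [-0.4, -0.1, -1.6]
grip_width: 0.0542
grasp_force: 63.5
```

```bash
python3 - <<'E'
from h import *
goto([.524,.135,.098],166.7)
standing(.13,.23,.46,.6,.04,.23)
E
```

```text
t 20.93 tcp [0.5248 0.1356 0.1892] xang 166.5 w 0.0542 gf 63.5 F [-0.4 -0.1 -1.6] q [ 0.25  0.35  0.04  1.26 -0.    0.49]
 slide [ 0.06 -0.07  9.13] spin -0.2
z0.16 n140 c 0.520 0.129 r 0.028 zmax 0.170
z0.18 n183 c 0.522 0.133 r 0.030 zmax 0.190
z0.20 n209 c 0.518 0.127 r 0.032 zmax 0.210
z0.22 n284 c 0.518 0.134 r 0.040 zmax 0.230
```

>>> arm_command([
  [0, -0.1, 1.5],
  [0, -0.1, 3.5],
  [0, -0.1, 5.5],
  [0, -0.1, 7.5],
  [0, -0.1, 8.6],
], spin=[0, 0, 0, 0, 0])

```text
clock: 21.65
eef_pos: [0.524, 0.132, 0.1012]
tool_rot: [0.12, 0.993, -0.001, -0.001]
ft_force: [-0.6, 0.5, -0.9]
grip_width: 0.0541
grasp_force: 63.5
```

>>> arm_command([
  [0, 0, 0.2],
  [0, 0, 0.4],
  [0, 0, 0.5],
  [0, 0, 0.6],
  [0, 0, 0.6],
], spin=[0, 0, 0, 0, 0])

```text
clock: 22.28
eef_pos: [0.5253, 0.1336, 0.0976]
tool_rot: [0.119, 0.993, 0.0, 0.0]
ft_force: [0.7, -0.2, -1.5]
grip_width: 0.0536
grasp_force: 63.5
```

```bash
python3 - <<'E'
from h import *
goto([.524,.135,.095],166.7)
p=camera("scene");cv2.imwrite("pics/s4.png",cv2.resize(p["pixels"][120:240,190:350,::-1],None,fx=4,fy=4))
E
```

```text
t 22.27 tcp [0.5253 0.1336 0.0976] xang 166.4 w 0.0536 gf 63.5 F [ 0.7 -0.2 -1.5] q [ 0.25  0.42 -0.11  1.04 -0.    0.49]
 slide [0.16 0.11 0.26] spin -0.3
```

View pics/s4.png

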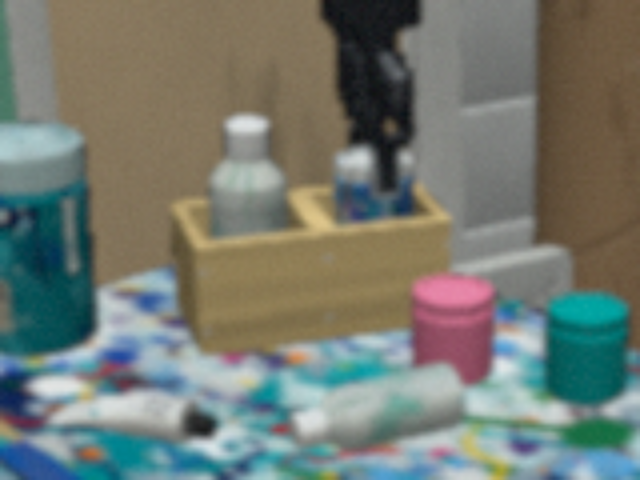

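The pot is in the shallow pocket at px (375,185), a little above the floor, and the bottle is in the deep one at (247,180). I'll lower to contact, release and rise.

>>> arm_command([
  [0, 0, 0.1],
  [0, 0, 0.2],
  [0, 0, 0.3],
  [0, 0, 0.3],
  [0, 0, 0.3],
], spin=[0, 0, 0, 0, 0])

```text
clock: 22.95
eef_pos: [0.5254, 0.1335, 0.0959]
tool_rot: [0.119, 0.993, 0.0, 0.001]
ft_force: [-3.2, -0.8, 7.7]
grip_width: 0.0532
grasp_force: 64.5
```

>>> arm_command([
  [0, 0, 0],
  [0, 0, 0],
  [0, 0, 0],
  [0, 0, 0],
  [0, 0, -1],
], spin=[0, 0, 0, 0, 0], jaw=7.8)

```text
clock: 23.58
eef_pos: [0.5244, 0.1332, 0.1038]
tool_rot: [0.119, 0.993, -0.0, -0.001]
ft_force: [0.0, -0.4, 0.9]
grip_width: 0.078
grasp_force: 0.0
```

>>> arm_command([
  [0, 0, -2],
  [0, 0, -5],
  [0, 0, -9],
  [0, 0, -13],
  [0, 0, -15],
], spin=[0, 0, 0, 0, 0])

```text
clock: 24.2
eef_pos: [0.5262, 0.1337, 0.2579]
tool_rot: [0.119, 0.993, 0.001, 0.002]
ft_force: [0.3, -0.0, -0.2]
grip_width: 0.0781
grasp_force: 0.0
```

>>> arm_command([
  [3, -3, 0],
  [6, -6, 0],
  [9, -9, 0],
  [12, -12, 0],
  [13, -13, 0],
], spin=[0, 0, 0, 0, 0])

```text
clock: 24.82
eef_pos: [0.3666, 0.037, 0.2552]
tool_rot: [0.119, 0.993, 0.0, 0.001]
ft_force: [-0.2, 0.7, 0.3]
grip_width: 0.0782
grasp_force: 0.0
```

```bash
python3 - <<'E'
from h import *
goto([.524,.135,.095],166.7)
print("bottle");standing(.1,.17,.36,.48,.08,.22);print("pot");standing(.092,.135,.485,.6,.06,.2)
p=camera("top");cv2.imwrite("pics/t5.png",cv2.resize(p["pixels"][110:300,190:490,::-1],None,fx=2.6,fy=2.6))
E
```

```text
t 24.82 tcp [0.3666 0.037  0.2552] xang 166.3 w 0.0782 gf 0.0 F [-0.2  0.7  0.3] q [ 0.1  -0.03 -0.24  1.36 -0.    0.34]
 slide [-12.95  13.24  16.04] spin -0.4
bottle
z0.11 n197 c 0.433 0.154 r 0.030 zmax 0.120
z0.13 n140 c 0.431 0.153 r 0.025 zmax 0.140
z0.15 n93 c 0.434 0.154 r 0.018 zmax 0.160
z0.17 n11 c 0.436 0.160 r 0.012 zmax 0.162
pot
z0.10 n204 c 0.521 0.129 r 0.030 zmax 0.112
z0.12 n676 c 0.523 0.132 r 0.031 zmax 0.125
```

View pics/t5.png

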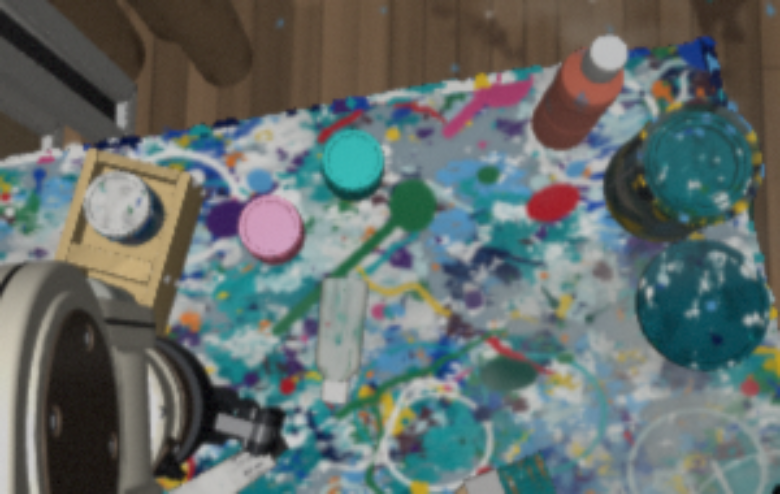

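The pot sits lid up in the shallow pocket at px (118,205), with its top at about 0.12 m. The bottle stands in the deep pocket with its top at about 0.16 m, and everything else is where it was.

```bash
python3 -c "
from workcell import *
print(job_done())"
```

```text
the job is handed in; nothing more can be done
None
```

The job is handed in: I stood the bottle upright on the table, let go, then placed it cap up in the deep pocket, and put the pot lid up in the shallow pocket, at about 25 s on the clock.

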